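# Press the bronze screw bush into the book press crosshead

## Task

The book press is being rebuilt on the conservation bench. Take the large flanged bronze bush by its hub, set its spigot in the big middle bore of the dark steel crosshead and press it down until the flange sits flush on the face. Let go of it, and leave the small flanged bush and the plain sleeve standing where they are.

Things in the scene. Friction and masses are not known exactly. Their poses are not given: they have to be found in the camera images.
- bush: Large flanged bronze bush, upright on a 3 mm grey card, spigot down; the 3 bronze parts there stand 85 mm or more apart and trade places. From its foot up: spigot 34 mm dia, 26 mm long (lowest 6 mm taper to 24 dia); flange 54 mm dia, 6 mm thick; hub 36 mm dia, 28 mm tall (32 to 60 mm above the origin). 0.2 to 0.35 kg. Origin: centre of its foot; z up its axis; yaw is irrelevant.
- bore (a point): Centre of the mouth of the 38 mm middle bore in the top face of the crosshead, a fixed dark steel block 200 (x) x 100 x 45 mm, face 47 mm above the table; z up. Leave the 18 mm holes. The bush enters freely for 12 mm, then is tight: push it slowly (15 to 20 mm/s) with 10 to 15 N down the last 14 mm; it stays where pushed. The flange stops it hard, flush, its origin then 26 mm below this point.
- small_bush: Bystander: small flanged bronze bush, upright on the same card: spigot 22 mm dia, flange 40 mm dia, hub 26 mm dia, 45 mm tall in all. Origin: centre of its foot, z up.
- sleeve: Bystander: plain bronze sleeve without flange, upright on the same card: 42 mm dia, 60 mm tall. Origin: centre of its foot, z up.
Not all that is in view belongs to the job. What is shaped like the bush but purple is not meant.

How it is judged:
At the end, for the whole second after the job is handed in: The large bush is in the middle bore (within 6 mm of its axis), upright within 7 degrees, pressed home so that its flange is within 3 mm of the crosshead's face, at rest and released; the small bush and the sleeve still stand upright, each within 20 mm of where it started (horizontal distance between bush and bore below 0.006 m and z of bush in the frame of bore below -0.023 m and angle between bush's own z axis and vertical below 0.12 rad and linear speed of bush below 0.02 m/s and distance of each of small_bush, sleeve from where it was at the start of the episode below 0.02 m and angle between each of small_bush, sleeve's own z axis and vertical below 0.2 rad); the robot touches nothing.
It fails at once if the small bush or the sleeve is knocked over (angle between any of small_bush, sleeve's own z axis and vertical above 0.6 rad).
It also fails if it takes over 40 s, if anything falls off the work surface, if the arm or the gripper's body presses on something with over 40 N, if the wrist force passes 120 N, or if a joint passes its speed limit or range.

## Robot

A 6-joint arm with a two-finger parallel gripper is mounted at the origin on the work surface. World frame = base frame: x ahead of the robot, y to its left, z up, the work surface at z = 0. Lengths are in m, angles in rad, forces in N, time in s.
With the tool pointing down it reaches from about 0.35 to 1 m from the base axis. Payload 7.1 kg.
Tool frame: the origin (TCP) lies between the finger pads; the fingertips stand 22 mm ahead of it and the grasp point (between the pads) lies 3 mm ahead of it; z points along the fingers, y is the line along which they close (so a half turn about z gives the same grasp; the last joint's range is limited). The gripper opens to 85 mm and grips with 20 to 120 N. Pads are 22 mm wide; open, the fingers measure 114 mm over their backs; the gripper's body (76 mm by 85 mm) begins 54 mm behind the grasp point. The pads swing forward as they close: fully open they stand 13 mm farther back than shut.
Start: joints at [1.09, 0.423, 1.63, -0, 1.089, -0.019], TCP at [0.278, 0.56, 0.253] pointing down, gripper open.
Joint ranges: [-3, 3], [-0.9, 2.11], [0.09, 2.58], [-1.31, 4.45], [0.11, 2.69], [-2.54, 2.54]. Speed limits (rad/s): [2.39, 2.39, 3.01, 3.14, 3.14, 3.14].

## Interface

Orientations are given as a rotation vector (axis times angle).
In Python, from rig import manip gives the robot as it stands. The module is installed in compiled form; this text tells all that it offers. Calls block until the motion is done:
- manip.move_to(position, orientation): joint-space move of the TCP to a pose.
- manip.servo_line(position, orientation=None, rate=0.15): straight line of the TCP; orientation=None keeps the orientation; rate is the mean speed in m/s.
- manip.set_joints(angles): joint-space move.
- manip.command_gripper(opening, f_grip=None): finger opening in m; f_grip is the grip in N (None keeps the last); returns when the fingers have stopped.
- manip.hold(seconds).
- manip.solve_ik(position, orientation): joint angles nearest the present ones, or None.
- manip.camera(name): name is "scene" or "top" or "wrist"; returns a dict with "image" (480x640x3 uint8, red, green, blue), "fx", "fy", "cx", "cy" (pixels), "cam_to_world" (4x4, takes a point from camera to world coordinates); the wrist camera has in their place "mount" (4x4, takes a point from camera to tool coordinates, whose origin is the TCP and whose axes are the flange's). Camera axes: x right, y down, z forward; pixel columns grow to the right and rows downward; lengths in m; the calibration is good to about 2 mm. The wrist camera is an equidistant fisheye: a pixel r from the principal point sees the ray r / f radians off the axis. A picture is of the moment at which its call begins: read the wrist's pose just before it. There is no depth.
A pose or a line that the arm cannot do raises manip.IKError and nothing moves.
- manip.sign_off(): hands the job in; it is judged then, once.
Readings, each from a call of its own:
- manip.get_time(): time.
- manip.get_joint_positions(): joint angles.
- manip.get_joint_vel(): joint speeds.
- manip.get_tau(): joint torques, N m.
- manip.get_position(): TCP position.
- manip.get_ee_rot(): TCP orientation.
- manip.get_contact_force(): force on the tool from outside, world axes, zero at the start.
- manip.get_torque(): the same for the moment, N m.
- manip.get_width(): finger opening in m.
- manip.get_grip_force(): force on a finger pad.
Only numpy, scipy, OpenCV 4.12 (cv2) and the standard library are available. Lean on these libraries where they do the work, as an engineer would, in place of code of your own. Each camera call takes 0.05 s, during which the arm holds its last target. There are 200 camera calls.

## Working session

There is one attempt and no reset: what is moved stays moved. The work goes in short steps, each a Python script; the robot and the scene stay as the last script left them, time stands still between calls to the robot, and variables do not carry over. Pictures are saved under pics/ and viewed, at most 10 in all, crops included, and the job is handed in when it is done.

```bash
mkdir -p pics; python3 - <<'E'
from rig import manip as m
import cv2,numpy as np
for n in("scene","top"):
    c=m.camera(n);cv2.imwrite(f"pics/{n}.png",c["image"][:,:,::-1]);print(n,c["fx"],c["cx"],c["cy"],np.round(c["cam_to_world"],4).tolist())
    np.savez(f"{n}.npz",**c)
print(m.get_time(),m.get_ee_rot())
E
```

```text
scene 434.77962270538944 312.50520826797623 236.05219777311615 [[0.8655, 0.3585, -0.3498, 0.8192], [0.5009, -0.6166, 0.6074, -0.4172], [0.002, -0.7009, -0.7133, 0.5986], [0.0, 0.0, 0.0, 1.0]]
top 503.4940034251166 317.4389911917173 233.5097862882004 [[-0.0042, -0.9989, 0.0458, 0.5051], [-0.9999, 0.0046, 0.0092, 0.035], [-0.0095, -0.0457, -0.9989, 0.8055], [0.0, 0.0, 0.0, 1.0]]
0.1 [-7.18909793e-01 -3.05785511e+00  2.09055035e-03]
```

View pics/scene.png

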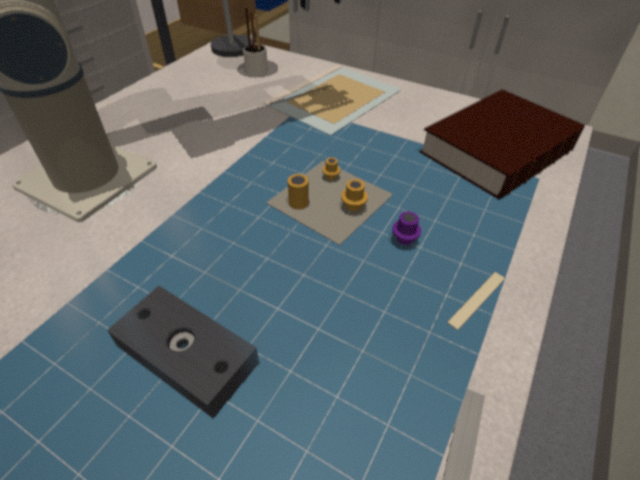

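View pics/top.png

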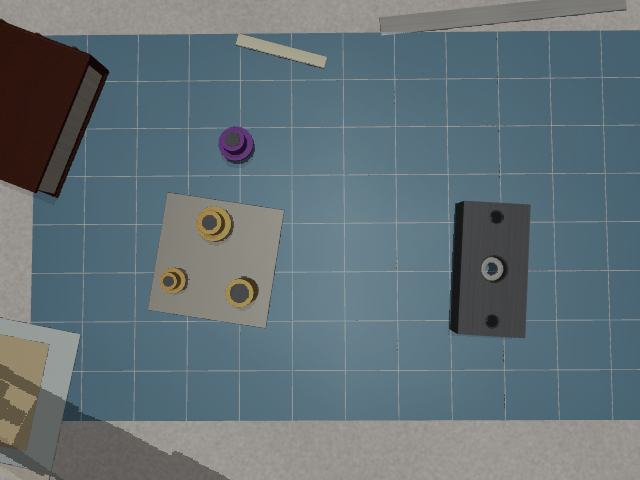

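The top view shows the large bush at about (214,223), the small bush at (173,281) and the sleeve at (240,292). The bore is at (492,269), and the purple decoy at (236,144). The scene view agrees. Next I'll measure the positions.

```bash
cat > h.py <<'E'
import numpy as np,cv2
from scipy.spatial.transform import Rotation as R
def ray(c,u,v,z):
    T=c["cam_to_world"];d=T[:3,:3]@np.array([(u-c["cx"])/c["fx"],(v-c["cy"])/c["fy"],1]);o=T[:3,3]
    return o+d*(z-o[2])/d[2]
def proj(c,p):
    T=np.linalg.inv(c["cam_to_world"]);q=T[:3,:3]@p+T[:3,3];return q[0]/q[2]*c["fx"]+c["cx"],q[1]/q[2]*c["fy"]+c["cy"]
def blobs(mask,amin):
    return [k for k in cv2.findContours(mask.astype(np.uint8),cv2.RETR_EXTERNAL,cv2.CHAIN_APPROX_NONE)[0] if cv2.contourArea(k)>amin]
E
python3 - <<'E'
from h import *
for n in("top","scene"):
    c=dict(np.load(n+".npz"));im=c["image"];hsv=cv2.cvtColor(im,cv2.COLOR_RGB2HSV)
    br=(hsv[...,0]>12)&(hsv[...,0]<28)&(hsv[...,1]>140)&(hsv[...,2]>70)
    for k in blobs(br,100):
        (u,v),r=cv2.minEnclosingCircle(k);x,y,w,h=cv2.boundingRect(k)
        print(n,"bronze",u,v,r,(x,y,w,h),"z35",ray(c,u,v,.035).round(4), "dia35", (2*r/c["fx"]*np.linalg.norm(ray(c,u,v,.035)-c["cam_to_world"][:3,3])).round(4))
    # light ring near bore
    u0,v0=(492,269) if n=="top" else (181,341)
    g=im.mean(2);s=np.zeros(g.shape,bool);s[v0-20:v0+21,u0-20:u0+21]=1
    for k in blobs((g>95)&s,20):
        e=cv2.fitEllipse(k);print(n,"ring",e,"z47",ray(c,*e[0],.047).round(4))
    a=im[v0-25:v0+25,u0-25:u0+25,::-1];b=im[195:315,150:290,::-1] if n=="top" else im[150:220,270:390,::-1]
    cv2.imwrite(f"pics/c_{n}.png",np.hstack([cv2.resize(a,(400,400),interpolation=0),cv2.resize(b,(400,400),interpolation=0)]))
c=dict(np.load("top.npz"))
a,b=cv2.imread("pics/c_top.png"),cv2.imread("pics/c_scene.png");cv2.imwrite("pics/cc.png",cv2.resize(np.vstack([a,b]),(600,600)))
E
```

```text
top ring ((491.60650634765625, 268.3825988769531), (21.091964721679688, 22.070558547973633), 8.603875160217285) z47 [ 0.4863 -0.2188  0.047 ]
scene bronze 354.5 195.0 15.403021812438965 (342, 180, 25, 31) z35 [0.5578 0.2048 0.035 ] dia35 0.0623
scene bronze 298.5 191.34375 16.66385269165039 (288, 176, 20, 33) z35 [0.4549 0.1581 0.035 ] dia35 0.0678
scene bronze 330.53570556640625 169.17857360839844 9.836134910583496 (323, 160, 17, 20) z35 [0.4756 0.2559 0.035 ] dia35 0.0427
scene ring ((181.32847595214844, 341.54547119140625), (15.867501258850098, 24.458120346069336), 65.61041259765625) z47 [ 0.4923 -0.2259  0.047 ]
```

View pics/cc.png

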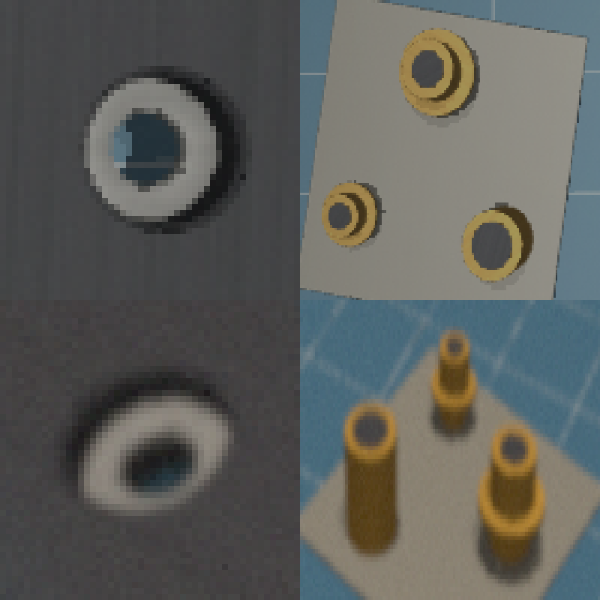

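The bush is confirmed at the right-front of the card. The bore has a light ring deep inside it, so I'll measure its rim from close by. I'll take wrist views over both the bush and the bore.

```bash
cat >> h.py <<'E'
def wrist(m,name):
    p,r=np.array(m.get_position()),np.array(m.get_ee_rot());c=m.camera("wrist")
    T=np.eye(4);T[:3,:3]=R.from_rotvec(r).as_matrix();T[:3,3]=p;c["cam_to_world"]=T@c["mount"]
    cv2.imwrite(f"pics/{name}.png",c["image"][:,:,::-1]);np.savez(name+".npz",**c);return c
def wray(c,u,v,z):
    q=np.array([(u-c["cx"])/c["fx"],(v-c["cy"])/c["fy"]]);t=np.linalg.norm(q)
    T=c["cam_to_world"];d=T[:3,:3]@np.append(q*(np.sin(t)/t),np.cos(t));o=T[:3,3];return o+d*(z-o[2])/d[2]
DOWN=np.array([0,-np.pi,0])
E
python3 - <<'E'
from h import *
from rig import manip as m
m.move_to([.545,.2,.22],DOWN);c=wrist(m,"wb")
print(m.get_joint_positions(),c["fx"],c["cx"],c["cy"],c["mount"].round(3).tolist())
m.move_to([.49,-.22,.22],DOWN);c=wrist(m,"wh");print(m.get_joint_positions(),m.get_time())
a,b=cv2.imread("pics/wb.png"),cv2.imread("pics/wh.png");cv2.imwrite("pics/w2.png",cv2.resize(np.vstack([a,b]),(400,600)))
c=dict(np.load("top.npz"));h=cv2.cvtColor(c["image"],cv2.COLOR_RGB2HSV)
for k in blobs((h[...,0]>12)&(h[...,0]<28)&(h[...,1]>100)&(h[...,2]>60)&(np.indices(h.shape[:2])[1]>130),100):
    (u,v),r=cv2.minEnclosingCircle(k);print("top",u,v,r,ray(c,u,v,.035).round(4))
E
```

```text
[ 3.32642153e-01  3.99120122e-01  1.75612993e+00  1.86243916e-04
  9.86196731e-01 -1.23914670e+00] 371.64829954431775 318.24185336094905 239.96093550532646 [[-0.0, -0.96, -0.279, 0.07], [1.0, -0.0, 0.0, -0.0], [-0.0, -0.279, 0.96, -0.121], [0.0, 0.0, 0.0, 1.0]]
[-4.42354722e-01  3.38756334e-01  1.85110554e+00  2.39255758e-04
  9.51643773e-01 -2.01462564e+00] 3.4083
top 241.3509063720703 291.430908203125 16.426124572753906 [0.4524 0.1586 0.035 ]
top 172.58621215820312 280.2327575683594 13.004786491394043 [0.4698 0.264  0.035 ]
top 213.441650390625 223.48939514160156 17.621505737304688 [0.5565 0.2019 0.035 ]
```

View pics/wb.png

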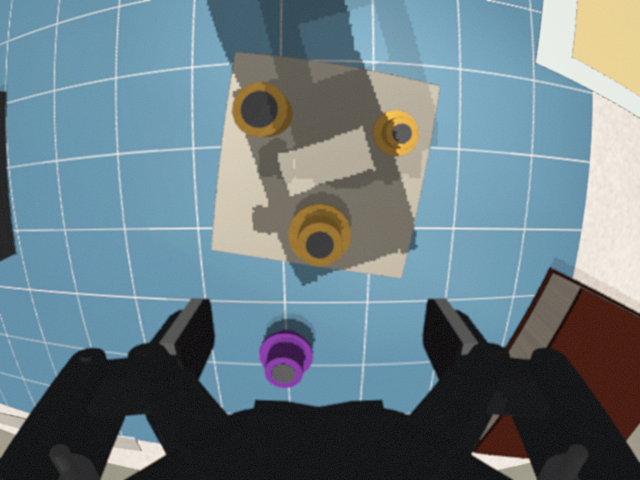

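View pics/wh.png

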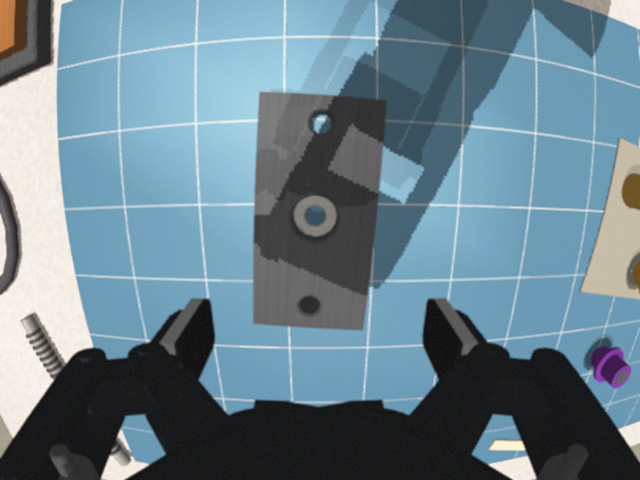

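In the wrist views, the bush flange is at about (319,235) with its hub top at (320,243). The bore ring is at (315,216), the small holes at (321,123) and (309,305), and the block's corners are clear. I'll cast these onto planes and compare.

```bash
python3 - <<'E'
from h import *
c=dict(np.load("wb.npz"));h=cv2.cvtColor(c["image"],cv2.COLOR_RGB2HSV)
for k in blobs((h[...,0]>10)&(h[...,0]<28)&(h[...,1]>130)&(h[...,2]>60)&(np.indices(h.shape[:2])[1]<450),300):
    (u,v),r=cv2.minEnclosingCircle(k);P=wray(c,u,v,.035);print("wb",u,v,r,P.round(4),np.linalg.norm(wray(c,u+r,v,.035)-wray(c,u-r,v,.035)))
print("hubtop",wray(c,320,243.5,.063))
c=dict(np.load("wh.npz"));im=c["image"];g=cv2.cvtColor(im,cv2.COLOR_RGB2GRAY).astype(int)
s=np.zeros(g.shape,bool);s[185:248,285:346]=1
for k in blobs((g>100)&s,100):
    e=cv2.fitEllipse(k);print("ring",e,wray(c,*e[0],.047).round(4),wray(c,*e[0],.004).round(4))
# rim: along rays from ring centre find outermost dark pixel transition
for q in [(321,123),(309,305)]: print("hole",wray(c,*q,.047).round(4))
cs=[wray(c,*q,.047) for q in [(260,93),(386,100),(364,329),(253,323)]]
print("corners",np.round(cs,4).tolist(),np.mean(cs,0),[np.linalg.norm(cs[i]-cs[i-1]).round(4) for i in range(4)])
a=cv2.resize(im[186:246,285:345,::-1],(480,480),interpolation=0)
t=np.load("top.npz")["image"]
cv2.imwrite("pics/z.png",cv2.convertScaleAbs(a,alpha=1.6,beta=10))
E
```

```text
wb 319.25250244140625 234.22296142578125 31.141141891479492 [0.5586 0.2015 0.035 ] 0.05325098149061451
wb 395.359375 132.8125 22.820222854614258 [0.4719 0.2641 0.035 ] 0.03869796608604439
wb 262.5 109.78571319580078 29.69875717163086 [0.4534 0.1553 0.035 ] 0.04916395551786904
hubtop [0.55844041 0.20197458 0.063     ]
ring ((314.8265075683594, 215.1987762451172), (39.09442138671875, 41.211952209472656), 99.59020233154297) [ 0.485  -0.2221  0.047 ] [ 0.4944 -0.2225  0.004 ]
hole [ 0.4111 -0.2173  0.047 ]
hole [ 0.5652 -0.2274  0.047 ]
corners [[0.3863, -0.2649, 0.047], [0.3916, -0.1663, 0.047], [0.59, -0.1777, 0.047], [0.5842, -0.2784, 0.047]] [ 0.48802056 -0.22183944  0.047     ] [np.float64(0.1983), np.float64(0.0987), np.float64(0.1988), np.float64(0.1009)]
```

View pics/z.png

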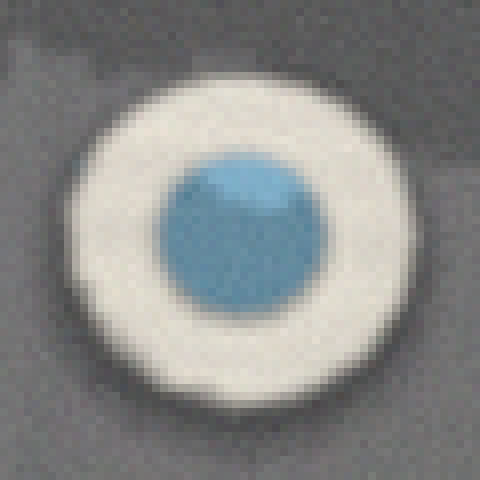

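The bush is at (0.558, 0.202): all three views agree within 3 mm, and the flange measures 53 mm. The bore is at about (0.4875, -0.222), where the corners and holes agree and the block measures 199 x 100. I'll grasp the bush now.

```bash
python3 - <<'E'
from h import *
from rig import manip as m
m.move_to([.5584,.2018,.16],DOWN);m.command_gripper(.065)
m.servo_line([.5584,.2018,.060],DOWN,rate=.08);print(m.get_contact_force())
m.command_gripper(.02,f_grip=70)
print(m.get_width(),m.get_grip_force(),m.get_contact_force(),m.get_position())
m.servo_line([.5584,.2018,.16],DOWN,rate=.1);print(m.get_width(),m.get_grip_force(),m.get_contact_force())
m.move_to([.4875,-.222,.16],DOWN);wrist(m,"wg");print(m.get_position(),m.get_time())
c=m.camera("scene");np.savez("sg.npz",**c);s=cv2.resize(c["image"][230:410,80:280,::-1],(667,600))
cv2.imwrite("pics/sg.png",np.hstack([cv2.resize(s,(400,360)),cv2.resize(cv2.imread("pics/wg.png")[180:480,140:500],(400,360))]))
E
```

```text
[ 0.41612722 -0.88164204  1.14950001]
0.0341248339802512 69.22011852264404 [-0.43591405 -0.66875919  5.20857732] [0.55870214 0.20179733 0.06072468]
0.03374522321718222 69.8494827747345 [-0.37449886  0.25019689 -3.58725295]
[ 0.48803395 -0.221158    0.1599943 ] 9.9083
```

View pics/sg.png

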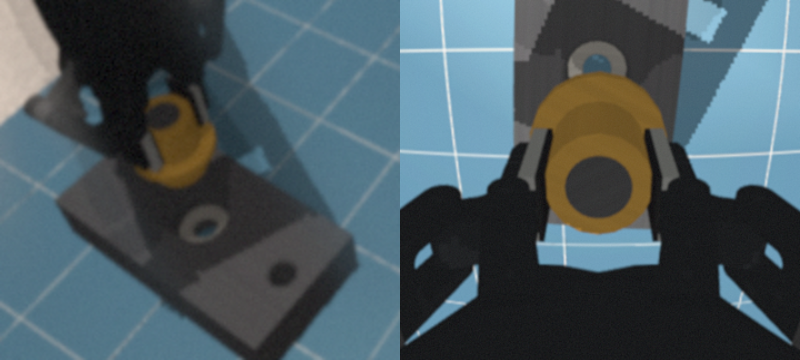

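The bush is held upright with the flange level, and the hub top is at about wrist (318,334). I'll check its axis against the TCP, then insert while watching the force.

```bash
python3 - <<'E'
from h import *
from rig import manip as m
c=dict(np.load("wg.npz"));h=cv2.cvtColor(c["image"],cv2.COLOR_RGB2HSV)
k=max(blobs((h[...,2]<95)&(h[...,1]<90)&(np.hypot(np.indices(h.shape[:2])[1]-318,np.indices(h.shape[:2])[0]-334)<45),50),key=cv2.contourArea)
e=cv2.fitEllipse(k);print(e,wray(c,*e[0],.163).round(4),"eye",wray(c,318.2,334,.163).round(4))
X,Y=.4875,-.222
def p(z,r):
    m.servo_line([X,Y,z],DOWN,rate=r);q=m.get_position();f=m.get_contact_force();print(z,q.round(4) if hasattr(q,'round') else q,np.round(f,1),round(m.get_width(),4),m.get_time());return f
for z in(.11,.104,.098,.094):
    f=p(z,.05)
    if f[2]>8 or abs(f[0])+abs(f[1])>12: print("stop");break
E
```

```text
((318.38934326171875, 335.50653076171875), (49.597347259521484, 58.81610107421875), 89.80541229248047) [ 0.4885 -0.2214  0.163 ] eye [ 0.4878 -0.2215  0.163 ]
0.11 [ 0.4878 -0.2221  0.1103] [-0.5  0.1 -3.8] 0.0341 11.1083
0.104 [ 0.4872 -0.2219  0.1037] [-0.4 -0.9 -3.1] 0.0341 11.375
0.098 [ 0.4872 -0.2218  0.0976] [-0.3  0.1 -4.1] 0.0344 11.6417
0.094 [ 0.4874 -0.2219  0.0937] [ 0.6  0.4 -3.2] 0.0343 11.8917
```

The spigot is about 10 mm in with no side force. I'll press it now.

```bash
python3 - <<'E'
from h import *
from rig import manip as m
X,Y=.4875,-.222
z=.094
while z>.068:
    z-=.002;m.servo_line([X,Y,z],DOWN,rate=.017);f=m.get_contact_force();q=m.get_position()
    print(round(z,3),np.round(q,4),np.round(f,1),round(m.get_width(),4))
    if f[2]>32 or np.hypot(f[0],f[1])>20: break
m.hold(.2);c=wrist(m,"wp");print(m.get_time(),m.get_contact_force())
cv2.imwrite("pics/wp2.png",cv2.resize(c["image"][180:480,140:500,::-1],(600,500)))
E
```

```text
0.092 [ 0.4874 -0.222   0.0919] [-0.1  0.8 -3.4] 0.0341
0.09 [ 0.4878 -0.2222  0.0903] [ 0.2 -0.1  1.4] 0.0344
0.088 [ 0.4879 -0.2221  0.0886] [-0.9  1.2  6.3] 0.0341
0.086 [ 0.4878 -0.2221  0.0867] [-0.8  1.3  7.2] 0.0342
0.084 [ 0.4879 -0.2222  0.0847] [-2.1  1.1  6.6] 0.0348
0.082 [ 0.4879 -0.2222  0.0827] [-2.   1.   6.7] 0.0341
0.08 [ 0.4879 -0.2222  0.0807] [-1.   0.9  6.9] 0.0341
0.078 [ 0.4879 -0.2222  0.0787] [-1.6  0.8  7. ] 0.0338
0.076 [ 0.4879 -0.2222  0.0768] [-1.4  1.3  9.3] 0.034
0.074 [ 0.4879 -0.2222  0.0766] [-7.4  4.  29.8] 0.0342
0.072 [ 0.4879 -0.2222  0.0765] [-14.6   6.1  53.8] 0.0343
15.075 [-13.48109114   5.25587568  53.97302072]
```

View pics/wp2.png

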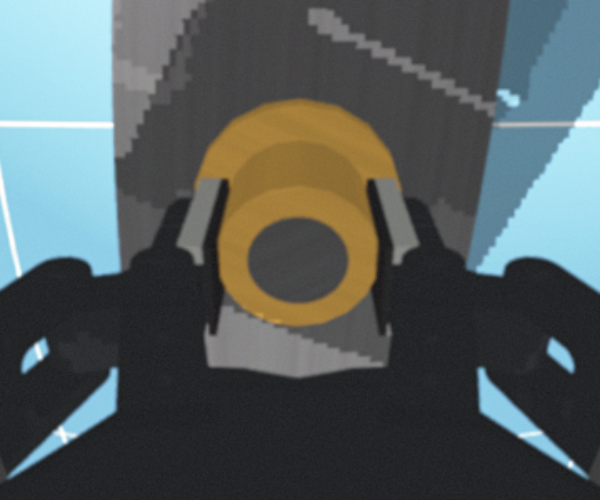

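The hard stop came at TCP z = 0.0766, 14 mm past the point where it turned tight. The picture shows the flange flat on the face. I'll unload, release, back off and check.

```bash
python3 - <<'E'
from h import *
from rig import manip as m
X,Y=.4879,-.2222
m.servo_line([X,Y,.0762],DOWN,rate=.02);print(m.get_contact_force())
m.command_gripper(.07);print(m.get_width(),m.get_contact_force())
m.servo_line([X,Y,.19],DOWN,rate=.1)
c=wrist(m,"we");h=cv2.cvtColor(c["image"],cv2.COLOR_RGB2HSV)
for k in blobs((h[...,0]>10)&(h[...,0]<28)&(h[...,1]>130)&(h[...,2]>60)&(abs(np.indices(h.shape[:2])[1]-318)<70),300):
    (u,v),r=cv2.minEnclosingCircle(k);print(u,v,r,wray(c,u,v,.053).round(4),np.linalg.norm(wray(c,u+r,v,.053)-wray(c,u-r,v,.053)))
m.move_to([.45,0,.3],DOWN);s=m.camera("scene")["image"][:,:,::-1];t=m.camera("top")["image"][:,:,::-1]
cv2.imwrite("pics/end.png",np.hstack([cv2.resize(s[150:420,80:400],(400,340)),cv2.resize(t[190:350,140:560],(400,340))]))
print(m.get_time(),m.get_contact_force())
E
```

```text
[-1.81446032  0.5213291  11.82180662]
0.07016281464906887 [ 0.21577919  1.43319606 -0.51834391]
317.18182373046875 234.5454559326172 37.58955383300781 [ 0.488  -0.2228  0.053 ] 0.05409998970560952
18.3 [-0.11074661 -0.59749558 -0.61915033]
```

View pics/end.png

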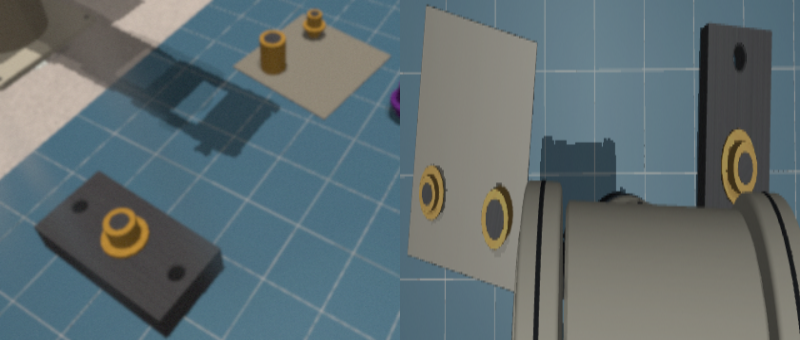

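The bush sits flush in the middle bore: its flange measures 54.1 mm across at face height, which matches. The small bush and the sleeve are still standing where they were.

```bash
python3 -c "
from rig import manip as m
print(m.sign_off())"
```

```text
the job is handed in; nothing more can be done
None
```

The large bush is pressed flush into the middle bore and released, the small bush and sleeve were left standing where they were, and I handed the job in at about 18 s; the sign-off gave no verdict.

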